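Fit the linisher's new idler wheel and hold the belt tensioner back

TASK

I am putting a new belt on the small belt linisher: take the new idler wheel from the bench, slip it over the bare upright spindle of the tensioner arm until it sits down on the shoulder, and let go of it. Then, keeping off the wheel, push the sprung arm (it has an upright handle at its free end) back past the click of its pawl and on until it meets its stop, and finish while still holding it pressed there, because the new belt needs the last bit of slack that the pawl does not give. Leave the other things on the bench where they are.

Things in the scene. Friction and masses are not known exactly. Their poses are not given: they have to be found in the camera images.
- linisher: Bench belt linisher lying flat (wheel axles upright), fixed, no belt on. Grey body 210 mm (its x) by 380 mm (y), steel bed 64 mm above the bench. Origin: centre of its underside; x points to the platen and work rest, away from the robot; z up. Drive wheel (80 mm) at x 50, y -130, nose wheel (50 mm) at x 65, y 150, platen at x 84; none above 122 mm. The tensioner arm lies on the near (-x) half.
- tension_arm (a joint): Tensioner arm: level steel bar 28 mm wide, top face 78 mm above the bench. 0 = at rest, sprung out to the machine's near edge; grows as it is pushed back, clockwise from above; 0.36 rad = at its stop. Spring 4.2 N m/rad, 0.63 N m at rest: at the handle 3 N to start, 10 N at the stop. At about 0.25 the pawl clicks behind its tooth; let go then, the arm springs back to 0.24 and hangs on the pawl.
- tension_pivot (a point): Centre of the arm's pivot, at the height of the arm's top face (78 mm above the bench). A bolt and coil spring stand here up to 104 mm above the bench. This point's y axis points along the arm to spindle and handle.
- spindle_seat (a point): Centre of the top of the shoulder (26 mm across) at the foot of the idler spindle, 125 mm along the arm from the pivot and 84 mm above the bench: the underside of the wheel rests here. The bare oiled steel spindle is 12 mm across and rises 38 mm above this point, its last 7 mm tapered to 6 mm.
- handle (a point): Middle of the handle, an upright round black plastic grip 22 mm across, from 88 to 134 mm above the bench (this point at 111 mm), 215 mm along the arm from the pivot, at its free end. Free on all sides.
- pawl (a joint): Small sprung pawl beside the pivot, lying against the ratchet sector of the arm. 0 = dropped; it rises to about 0.09 rad while the tooth passes below it and clicks back to 0.
- idler_wheel: New idler wheel: crowned aluminium wheel with a steel bearing in its middle, 56 mm across, 30 mm high, bore 14.5 mm right through, 140 g, lying flat on the bench with its axle line upright; both ways up are alike. Origin: centre of its underside, z up along the bore.
- candle_cup: Bystander: turned silver candle cup, 52 mm across, 62 mm high, standing upright. Origin: centre of its underside.
- doming_block: Bystander: steel doming block, a 50 mm cube with round hollows. Origin: centre of its underside.
- hammer: Bystander: hammer lying on the bench, 240 mm long. Origin: on the bench under its middle.
There are look-alikes about, which are no part of the job. Of the things like the idler_wheel, leave any that is brown; of the rest the larger one is meant.

How it is judged:
By the outcome, as a careful person would: the job done as asked, in the order asked, and still so for the second after the job is handed in, while the arm keeps its last pose, push and grip.
It also fails if it takes over 51 s, if anything falls off the work surface, if the arm or the gripper's body presses on something with over 40 N, if the wrist force passes 120 N, or if a joint passes its speed limit or range.

ROBOT

A 6-joint arm with a two-finger parallel gripper is mounted at the origin on the work surface. World frame = base frame: x ahead of the robot, y to its left, z up, the work surface at z = 0. Lengths are in mm, angles in degrees, forces in N, time in s.
With the tool pointing down it reaches from about 400 to 825 mm from the base axis. Payload 7 kg.
Tool frame: the origin (TCP) lies at the very end of the fingers, on their centre line; the grasp point (between the pads) lies 19 mm behind it; z points along the fingers, y is the line along which they close (so a half turn about z gives the same grasp; the last joint's range is limited). The gripper opens to 85 mm and grips with 20 to 120 N. Pads are 22 mm wide; open, the fingers measure 114 mm over their backs; the gripper's body (76 mm by 85 mm) begins 54 mm behind the grasp point. The pads swing forward as they close: fully open they stand 13 mm farther back than shut.
Start: joints at [-53.337, 20.546, 0.682, 0, -70.136, -16.507], TCP at [232.57, -633.645, 231.302] pointing down, gripper open.
Joint ranges: [-176.03, 176.03], [-82.01, 121.73], [-58.28, 71.71], [-173.87, 95.51], [-174.79, -0.11], [-173.66, 173.66]. Speed limits (degrees/s): [136.94, 136.94, 172.46, 180, 180, 180].

INTERFACE

Orientations are given as a 3x3 rotation matrix whose columns are the frame's x, y, z axes.
In Python, from rig import ctrl gives the robot as it stands. The module is installed in compiled form; this text tells all that it offers.
- The arm moves only by the tool arm_command, never from a script. Its argument "plan" is a list of rows, each an object of numbers: "gripper": the opening, from -1 (shut) to 1 (fully open); "dx", "dy", "dz": the shift along the tool's x, y, z scaled (see below); "ax", "ay", "az": the turn, a rotation vector about the tool's x, y, z scaled (see below). In form: [{"gripper": .., "dx": .., "dy": .., "dz": .., "ax": .., "ay": .., "az": ..}, ...]. A call has 1 to 12 rows; each row is the pose to reach, as a shift and turn from the pose commanded when the call began, along the tool's axes at that moment; what a row does not reach only later rows make up. The controller multiplies each number of a shift by 1000 mm and each number of a turn by 120 degrees. A row lasts 1/12 s, in which the tool goes at most 41.7 mm and 7.16 degrees, less where a joint would pass 70% of its speed; a pose out of reach is approached as far as the arm can. A call with a number of a shift or a turn outside -1 to 1 is refused whole. A call with a gripper value outside its range is refused whole. The fingers move at their own pace and stop on an object; "force" is the grip in N (left out, the last holds). Time passes only in rows, so rows that repeat a pose let the fingers close. It gives the time, the measured TCP pose, the force, the opening and the grip force at its end, in the units of the state.
- ctrl.observe(): the state, without advancing time (a new reading comes with each control period).
- ctrl.grab_frame(name): name is "scene" or "top" or "wrist"; returns a dict with "color" (480x640x3 uint8, blue, green, red), "fovy" (degrees; the focal length in pixels is half the picture's height over the tangent of half this angle, whatever the lens; pixels are square), "cx", "cy" (the principal point, pixels), "k1" (the pictures are not rectified: a ray, as slopes to the right and down, at radius r is drawn at 1 + k1 r^2 times it, then the intrinsics apply), "origin" and "orientation" of the camera in the world. Camera axes: x right, y up, looking along -z (the intrinsics and any distortion apply to the point x, -y, -z); pixel columns grow to the right and rows downward; lengths in mm; the calibration is good to about 2 mm. A picture is of the moment at which its call begins. There is no depth.
- ctrl.sign_off(): hands the job in; it is judged then, once.
The state is a dict: "time_s": time; "q": joint angles; "qvel": joint speeds; "tau": joint torques, N m; "eef_pos": TCP position; "ee_rot": TCP orientation; "contact_force": force on the tool from outside, world axes, zero at the start; "torque": the same for the moment, N m; "width": finger opening in mm; "gripper_force": force on a finger pad.
Only numpy, scipy, OpenCV 4.12 (cv2) and the standard library are available. Lean on these libraries where they do the work, as an engineer would, in place of code of your own. Each camera call takes 0.05 s, during which the arm holds its last target. There are 200 camera calls.

## Working session

There is one attempt and no reset: what is moved stays moved. The work goes in short steps, Python scripts to look and compute and a tool call to move; the robot and the scene stay as the last step left them, time stands still between calls to the robot, and variables do not carry over. Pictures are saved under pics/ and viewed, at most 10 in all, crops included, and the job is handed in when it is done.

Besides the shell and the picture viewer there is one more tool, called after ">>>" as name([rows], argument=value, ...), one row to a line, values as JSON. arm_command: Moves the arm, as the interface text tells. Its arguments: {"type":"object","properties":{"plan":{"type":"array"},"force":{"type":"number"}},"required":["plan"]}

```bash
mkdir -p pics
cat > h.py <<'E'
import numpy as np, cv2, pickle
from rig import ctrl
def grab(n,f=None):
    d=ctrl.grab_frame(n)
    if f: cv2.imwrite(f'pics/{f}.png',d['color']); pickle.dump(d,open(f'pics/{f}.pkl','wb'))
    return d
def load(f): return pickle.load(open(f'pics/{f}.pkl','rb'))
def ray(d,u,v):
    f=240/np.tan(np.radians(d['fovy'])/2)
    x=(u-d['cx'])/f; y=(v-d['cy'])/f
    rd=np.hypot(x,y); r=rd
    for _ in range(20): r=rd/(1+d['k1']*r*r)
    s=r/rd if rd>0 else 1
    w=np.array(d['orientation'])@np.array([x*s,-y*s,-1.]); return np.array(d['origin']),w
def onz(d,u,v,z):
    o,w=ray(d,u,v); return o+w*(z-o[2])/w[2]
def proj(d,p):
    f=240/np.tan(np.radians(d['fovy'])/2)
    c=np.array(d['orientation']).T@(np.array(p,float)-d['origin']); x=c[0]/-c[2]; y=-c[1]/-c[2]
    k=1+d['k1']*(x*x+y*y); return np.array([d['cx']+f*x*k,d['cy']+f*y*k])
E
python3 - <<'E'
from h import *
for n in ('scene','top','wrist'):
    d=grab(n,n+'0'); print(n,d['fovy'],d['k1'],d['origin'],np.round(d['orientation'],3).tolist())
print(ctrl.observe())
E
```

```text
scene 42.373019068780316 -0.14066624402799746 [ 947.33361531  656.22803762 1104.71078177] [[-0.874, -0.365, 0.32], [0.485, -0.664, 0.569], [0.005, 0.653, 0.758]]
top 42.40844739821671 -0.06450844957973463 [ 279.28532844  -90.35280924 1582.74265019] [[-0.027, 0.988, -0.154], [-1.0, -0.024, 0.017], [0.013, 0.154, 0.988]]
wrist 64.16947217819842 -0.0714799840707064 [ 171.71203437 -655.98316001  372.97036521] [[-0.344, -0.907, -0.244], [0.939, -0.332, -0.091], [0.001, -0.26, 0.966]]
{'time_s': 0.15, 'q': array([-5.33383056e+01,  2.05812630e+01,  6.46167087e-01, -1.39835581e-02,
       -7.01338601e+01, -1.65100941e+01]), 'qvel': array([ 0.05653769, -0.15181818,  0.23284835,  0.17873794,  0.04447681,
       -0.00527607]), 'tau': array([-1.29165455e-03, -5.83874881e+01,  2.93650943e+01,  6.94040179e+00,
       -4.22814410e-03, -4.41611974e-06]), 'eef_pos': array([ 232.43223453, -633.3488856 ,  230.59193521]), 'ee_rot': array([[-9.38812957e-01, -3.44426983e-01, -5.34468295e-04],
       [-3.44427376e-01,  9.38812317e-01,  1.10246896e-03],
       [ 1.22045362e-04,  1.21909765e-03, -9.99999249e-01]]), 'contact_force': array([-0.41835224,  0.6288309 ,  0.29662451]), 'torque': array([3.53325959e-02, 2.44531379e-05, 2.43455827e-02]), 'gripper_force': 0.0, 'width': 85.1705854679756}
```

View pics/top0.png

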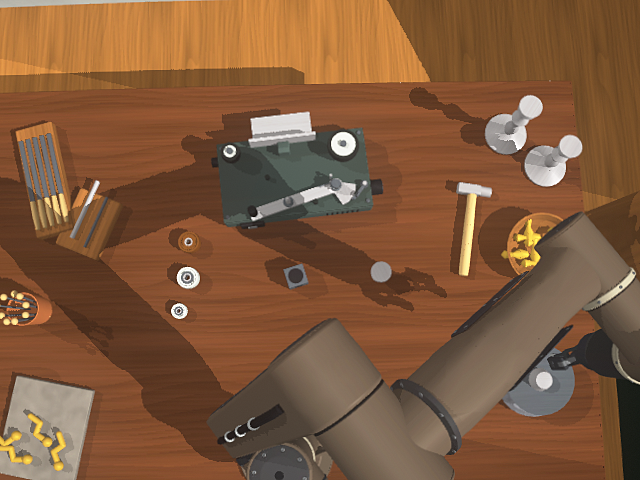

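View pics/scene0.png

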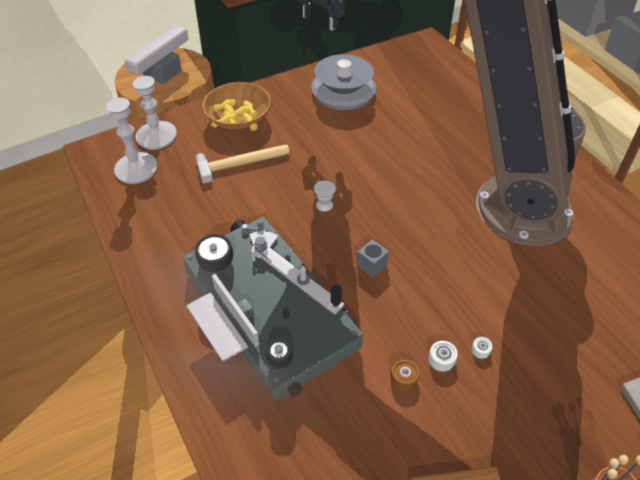

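The top view shows the brown wheel at (188,242), the larger white one (the target) at (188,277) and a small one at (179,311). The arm runs from its pivot near (335,185) to the handle near (252,212). In the scene view the target is at (443,356). I'll zoom in on the machine in both views.

Run:
```python
from h import *
t=load('top0')['color'][120:290,160:385]; s=load('scene0')['color'][200:400,180:480]
a=cv2.resize(t,None,fx=3.5,fy=3.5,interpolation=cv2.INTER_CUBIC); cv2.imwrite('pics/tc.png',a)
b=cv2.resize(s,None,fx=2.6,fy=2.6,interpolation=cv2.INTER_CUBIC); cv2.imwrite('pics/sc.png',b)
```

```text
(no output)
```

View pics/tc.png

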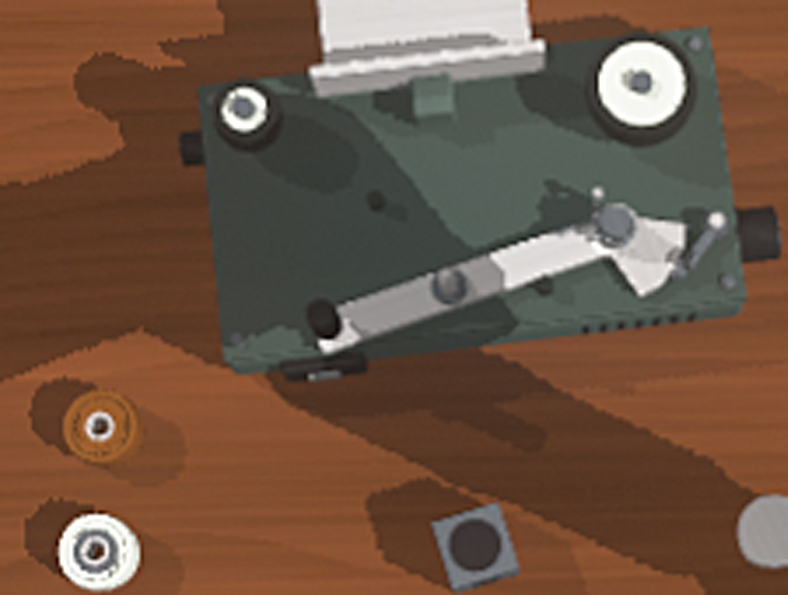

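View pics/sc.png

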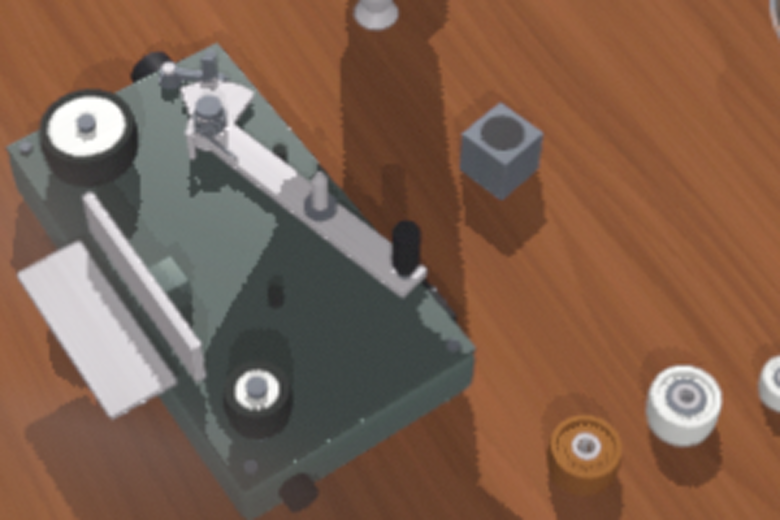

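Top crop: bolt at (617,222), spindle tip near (449,277), handle top near (322,316). Scene crop: bolt top (207,103), spindle tip (319,175), shoulder (319,207), handle top (406,227), target wheel bore (686,396).

Run:
```python
from h import *
t=load('top0'); s=load('scene0')
T=lambda u,v:(160+(u+.5)/3.5-.5,120+(v+.5)/3.5-.5); S=lambda u,v:(180+(u+.5)/2.6-.5,200+(v+.5)/2.6-.5)
def tri(a,b):
    o1,w1=ray(t,*a);o2,w2=ray(s,*b); w1/=np.linalg.norm(w1);w2/=np.linalg.norm(w2)
    k=np.linalg.lstsq(np.c_[w1,-w2],o2-o1,rcond=None)[0]; p,q=o1+k[0]*w1,o2+k[1]*w2
    return (p+q)/2,np.linalg.norm(p-q)
for n,a,b,z in (('bolt',(617,220),(208,103),104),('spin',(449,277),(319,174),122),('handle',(322,315),(406,227),134),('wheel',(96,550),(686,396),30),('drive',(641,81),(87,123),118),('nose',(243,107),(257,383),118)):
    print(n,onz(t,*T(*a),z).round(1),onz(s,*S(*b),z).round(1),tri(T(*a),S(*b)))
# wheel by mask
for n,d,c in (('top',t,(188,277)),('scene',s,(443,356))):
    i=d['color'].astype(int); m=((i.max(2)-i.min(2)<40)&(i.min(2)>70)).astype(np.uint8)
    m=cv2.morphologyEx(m,cv2.MORPH_CLOSE,np.ones((7,7)))
    _,_,st,ce=cv2.connectedComponentsWithStats(m)
    k=np.argmin(np.hypot(*(ce-c).T)); print(n,ce[k],st[k],onz(d,*ce[k],30 if n=='top' else 15))
```

```text
bolt [ 651.7 -142.3  104. ] [ 648.  -141.1  104. ] (array([ 649.77006384, -141.25264341,  105.48787019]), np.float64(3.59436547031934))
spin [609.4 -24.7 122. ] [609.1 -20.9 122. ] (array([609.05211025, -23.77065972, 119.17799545]), np.float64(2.5275294319808332))
handle [582.3  61.8 134. ] [580.   62.1 134. ] (array([581.23251807,  62.31398652, 135.4090145 ]), np.float64(2.00262315195736))
wheel [435.7 236.9  30. ] [432.6 240.1  30. ] (array([434.13115307, 238.49828558,  29.69717248]), np.float64(4.38813782319545))
drive [ 748.3 -161.7  118. ] [ 745.8 -157.6  118. ] (array([ 746.97255473, -160.58600767,  116.28862129]), np.float64(4.182760177044385))
nose [735.9 118.  118. ] [732.5 118.8 118. ] (array([734.03748925, 118.66612927, 119.77525084]), np.float64(3.150681406790157))
top [187.79064039 277.38916256] [177 267  23  22 406] [434.08759748 235.05016747  30.        ]
scene [442.42469471 355.67299864] [428 340  30  32 737] [432.3749056 240.0188904  15.       ]
```

>>> arm_command([
  {"gripper":1,"dx":-0.372,"dy":0.325,"dz":0,"az":0.168},
  {"gripper":1,"dx":-0.372,"dy":0.325,"dz":0,"az":0.168},
  {"gripper":1,"dx":-0.372,"dy":0.325,"dz":0,"az":0.168},
  {"gripper":1,"dx":-0.372,"dy":0.325,"dz":0,"az":0.168},
  {"gripper":1,"dx":-0.372,"dy":0.325,"dz":0,"az":0.168},
  {"gripper":1,"dx":-0.372,"dy":0.325,"dz":0,"az":0.168},
  {"gripper":1,"dx":-0.372,"dy":0.325,"dz":0,"az":0.168},
  {"gripper":1,"dx":-0.372,"dy":0.325,"dz":0,"az":0.168},
  {"gripper":1,"dx":-0.372,"dy":0.325,"dz":0,"az":0.168},
  {"gripper":1,"dx":-0.372,"dy":0.325,"dz":0,"az":0.168},
  {"gripper":1,"dx":-0.372,"dy":0.325,"dz":0,"az":0.168},
  {"gripper":1,"dx":-0.372,"dy":0.325,"dz":0,"az":0.168},
])

```text
invalid input at $.plan[0]: expected keys gripper, dx, dy, dz, ax, ay, az
```

>>> arm_command([
  {"gripper":1,"dx":-0.372,"dy":0.325,"dz":0,"ax":0,"ay":0,"az":0.168},
  {"gripper":1,"dx":-0.372,"dy":0.325,"dz":0,"ax":0,"ay":0,"az":0.168},
  {"gripper":1,"dx":-0.372,"dy":0.325,"dz":0,"ax":0,"ay":0,"az":0.168},
  {"gripper":1,"dx":-0.372,"dy":0.325,"dz":0,"ax":0,"ay":0,"az":0.168},
  {"gripper":1,"dx":-0.372,"dy":0.325,"dz":0,"ax":0,"ay":0,"az":0.168},
  {"gripper":1,"dx":-0.372,"dy":0.325,"dz":0,"ax":0,"ay":0,"az":0.168},
  {"gripper":1,"dx":-0.372,"dy":0.325,"dz":0,"ax":0,"ay":0,"az":0.168},
  {"gripper":1,"dx":-0.372,"dy":0.325,"dz":0,"ax":0,"ay":0,"az":0.168},
  {"gripper":1,"dx":-0.372,"dy":0.325,"dz":0,"ax":0,"ay":0,"az":0.168},
  {"gripper":1,"dx":-0.372,"dy":0.325,"dz":0,"ax":0,"ay":0,"az":0.168},
  {"gripper":1,"dx":-0.372,"dy":0.325,"dz":0,"ax":0,"ay":0,"az":0.168},
  {"gripper":1,"dx":-0.372,"dy":0.325,"dz":0,"ax":0,"ay":0,"az":0.168},
])

```text
time_s: 1.15
eef_pos: [470.4, -198.1, 231.5]
ee_rot: [[-1.0, -0.0, 0.001], [-0.0, 1.0, 0.0], [-0.001, 0.0, -1.0]]
contact_force: [0.9, -0.8, 0.1]
width: 85.2
gripper_force: 0.0
```

>>> arm_command([
  {"gripper":1,"dx":0.036,"dy":0.437,"dz":0.05,"ax":0,"ay":0,"az":0},
  {"gripper":1,"dx":0.036,"dy":0.437,"dz":0.05,"ax":0,"ay":0,"az":0},
  {"gripper":1,"dx":0.036,"dy":0.437,"dz":0.05,"ax":0,"ay":0,"az":0},
  {"gripper":1,"dx":0.036,"dy":0.437,"dz":0.05,"ax":0,"ay":0,"az":0},
  {"gripper":1,"dx":0.036,"dy":0.437,"dz":0.05,"ax":0,"ay":0,"az":0},
  {"gripper":1,"dx":0.036,"dy":0.437,"dz":0.05,"ax":0,"ay":0,"az":0},
  {"gripper":1,"dx":0.036,"dy":0.437,"dz":0.05,"ax":0,"ay":0,"az":0},
  {"gripper":1,"dx":0.036,"dy":0.437,"dz":0.05,"ax":0,"ay":0,"az":0},
  {"gripper":1,"dx":0.036,"dy":0.437,"dz":0.05,"ax":0,"ay":0,"az":0},
  {"gripper":1,"dx":0.036,"dy":0.437,"dz":0.05,"ax":0,"ay":0,"az":0},
  {"gripper":1,"dx":0.036,"dy":0.437,"dz":0.05,"ax":0,"ay":0,"az":0},
  {"gripper":1,"dx":0.036,"dy":0.437,"dz":0.05,"ax":0,"ay":0,"az":0},
])

```text
time_s: 2.15
eef_pos: [433.4, 240.6, 180.5]
ee_rot: [[-1.0, -0.004, -0.0], [-0.004, 1.0, -0.0], [0.0, -0.0, -1.0]]
contact_force: [-0.7, 0.6, 0.1]
width: 85.2
gripper_force: 0.0
```

Run:
```python
from h import *
d=grab('wrist','w1'); i=d['color'].astype(int)
m=((i.max(2)-i.min(2)<40)&(i.min(2)>70)).astype(np.uint8); m=cv2.morphologyEx(m,cv2.MORPH_CLOSE,np.ones((15,15)))
_,_,st,ce=cv2.connectedComponentsWithStats(m)
print(ctrl.observe()['eef_pos'])
for a,c in zip(st,ce):
    if 500<a[4]<60000: print(a,c.round(1),onz(d,*c,30).round(1))
```

```text
[433.25501112 238.64103856 180.59805402]
[ 331   82   52   54 2185] [356.6 108.2] [352.4 262.8  30. ]
[   0  172   56   72 2875] [ 22.1 207. ] [426.2  -8.3  30. ]
[ 292  180   70   71 3881] [326.7 215. ] [432.8 241.3  30. ]
[    0   290   257   190 18514] [145.  402.5] [611.9  72.3  30. ]
[  354   290   286   182 20020] [504.  383.8] [589.6 404.1  30. ]
```

View pics/w1.png

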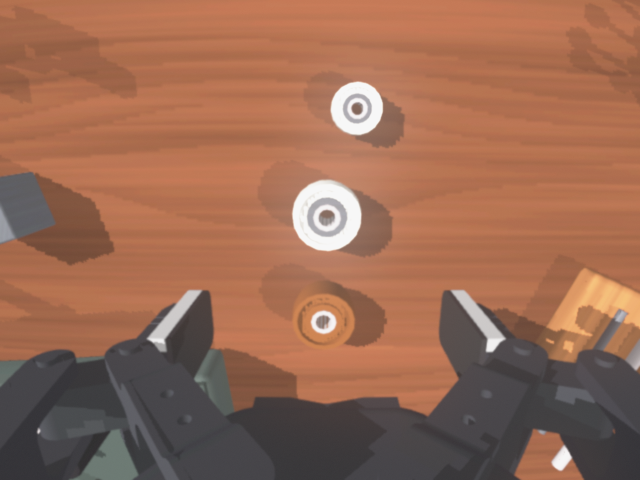

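The bore is at about (327,217), so the wheel is at roughly (434,240), and both look-alikes are clear of the fingers' closing line.

>>> arm_command([
  {"gripper":1,"dx":-0.001,"dy":0.0015,"dz":0.04,"ax":0,"ay":0,"az":0},
  {"gripper":1,"dx":-0.001,"dy":0.0015,"dz":0.08,"ax":0,"ay":0,"az":0},
  {"gripper":1,"dx":-0.001,"dy":0.0015,"dz":0.12,"ax":0,"ay":0,"az":0},
  {"gripper":1,"dx":-0.001,"dy":0.0015,"dz":0.15,"ax":0,"ay":0,"az":0},
  {"gripper":1,"dx":-0.001,"dy":0.0015,"dz":0.17,"ax":0,"ay":0,"az":0},
  {"gripper":1,"dx":-0.001,"dy":0.0015,"dz":0.176,"ax":0,"ay":0,"az":0},
  {"gripper":1,"dx":-0.001,"dy":0.0015,"dz":0.176,"ax":0,"ay":0,"az":0},
  {"gripper":-1,"dx":-0.001,"dy":0.0015,"dz":0.176,"ax":0,"ay":0,"az":0},
  {"gripper":-1,"dx":-0.001,"dy":0.0015,"dz":0.176,"ax":0,"ay":0,"az":0},
  {"gripper":-1,"dx":-0.001,"dy":0.0015,"dz":0.176,"ax":0,"ay":0,"az":0},
  {"gripper":-1,"dx":-0.001,"dy":0.0015,"dz":0.176,"ax":0,"ay":0,"az":0},
  {"gripper":-1,"dx":-0.001,"dy":0.0015,"dz":0.176,"ax":0,"ay":0,"az":0},
], force=50)

```text
time_s: 3.2
eef_pos: [435.9, 239.1, 7.4]
ee_rot: [[-1.0, -0.0, 0.003], [-0.0, 1.0, 0.003], [-0.003, 0.003, -1.0]]
contact_force: [-0.5, -1.0, 6.0]
width: 53.4
gripper_force: 52.5
```

>>> arm_command([
  {"gripper":-1,"dx":0,"dy":0,"dz":-0.02,"ax":0,"ay":0,"az":0},
  {"gripper":-1,"dx":0,"dy":0,"dz":-0.06,"ax":0,"ay":0,"az":0},
  {"gripper":-1,"dx":0,"dy":0,"dz":-0.1,"ax":0,"ay":0,"az":0},
  {"gripper":-1,"dx":0,"dy":0,"dz":-0.14,"ax":0,"ay":0,"az":0},
  {"gripper":-1,"dx":0,"dy":0,"dz":-0.18,"ax":0,"ay":0,"az":0},
  {"gripper":-1,"dx":0,"dy":0,"dz":-0.18,"ax":0,"ay":0,"az":0},
  {"gripper":-1,"dx":0,"dy":0,"dz":-0.18,"ax":0,"ay":0,"az":0},
])

```text
time_s: 3.78
eef_pos: [435.8, 239.3, 189.3]
ee_rot: [[-1.0, -0.0, 0.005], [-0.0, 1.0, 0.006], [-0.005, 0.006, -1.0]]
contact_force: [0.3, -0.5, -2.7]
width: 53.1
gripper_force: 53.7
```

Run:
```python
from h import *
d=grab('wrist','w2');grab('scene','s2'); o=ctrl.observe(); print(o['eef_pos'],o['width'],o['ee_rot'].round(4).tolist(),o['contact_force'])
a=d['color'][180:460,140:500]; s=load('s2')['color']; u,v=proj(load('s2'),o['eef_pos']).astype(int); print(u,v)
b=s[max(v-70,0):v+70,max(u-90,0):u+90]
cv2.imwrite('pics/c2.png',np.vstack([cv2.resize(a,(420,327)),cv2.resize(b,(420,270),interpolation=cv2.INTER_CUBIC)]))
```

```text
[434.27388465 237.80745324 185.6626565 ] 53.40231046172724 [[-1.0, 0.0004, 0.0002], [0.0004, 1.0, 0.0012], [-0.0002, 0.0012, -1.0]] [-0.62297463 -0.22974788 -1.08016387]
455 307
```

View pics/c2.png

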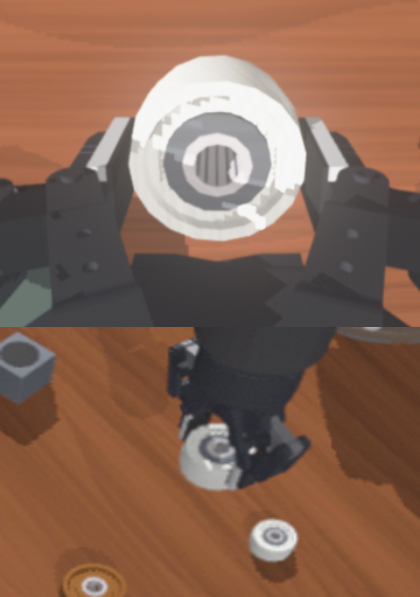

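The wheel is held between the pads with the bore at about (325,317) full-frame. I'll check it for tilt by comparing this with the projection of an upright wheel.

Run:
```python
from h import *
d=load('w2'); e=np.array([434.3,237.8,185.7])
i=d['color']
for off in (0,4):
  for zt in (22,25,28):
    c=e+[0,off*0,zt]; r=26.7
    P=[proj(d,c+v).round(1).tolist() for v in ([0,0,0],[-r,0,0],[r,0,0],[0,r,0],[0,-r,0],[-r,0,-30])]
    if off==0: print(zt,P)
print('x of bore on z=top',[onz(d,325,317,185.7+z).round(1).tolist() for z in (22,25,28)])
g=i.astype(int); m=((g.min(2)>150)&(g.max(2)-g.min(2)<40)).astype(np.uint8); m[:, :245]=0; m[:,408:]=0; m[:200]=0;m[400:]=0
c=max(cv2.findContours(m,0,2)[0],key=cv2.contourArea); print(cv2.boundingRect(c))
gm=((g.max(2)<150)&(g.max(2)-g.min(2)<30)&(g.min(2)>70)).astype(np.uint8)
x,y,w,h=250,220,150,170
cv2.imwrite('pics/w2z.png',cv2.resize(i[215:395,235:415],(540,540),interpolation=cv2.INTER_CUBIC))
```

```text
22 [[321.8, 314.2], [321.5, 242.7], [322.0, 377.7], [396.3, 313.8], [247.2, 314.2], [321.9, 221.7]]
25 [[321.7, 318.2], [321.5, 245.3], [322.0, 382.7], [397.8, 317.8], [245.6, 318.2], [321.9, 223.4]]
28 [[321.7, 322.4], [321.4, 248.0], [322.0, 387.9], [399.4, 321.9], [243.9, 322.3], [321.8, 225.2]]
x of bore on z=top [[435.4, 238.9, 207.7], [433.8, 238.9, 210.7], [432.2, 238.9, 213.7]]
(250, 228, 153, 158)
```

View pics/w2z.png

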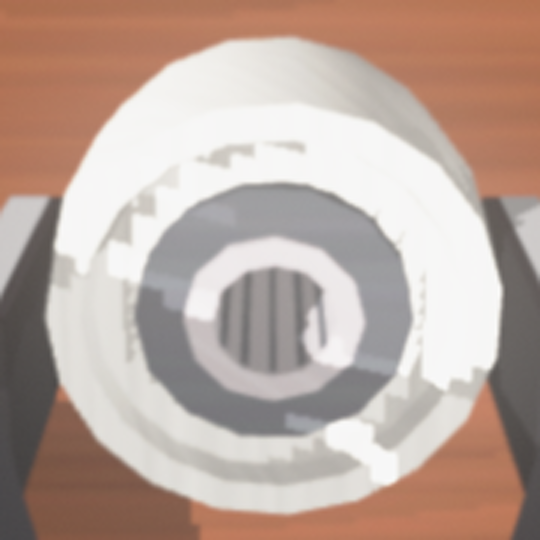

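The top face is round and matches an upright wheel, centred at about (326,321). That puts the bore about 1.6 mm in +y from the TCP. Next I move beyond the spindle so the same wrist camera can see it, which cancels the hand-eye error.

>>> arm_command([
  {"gripper":-1,"dx":-0.255,"dy":-0.261,"dz":0,"ax":0,"ay":0,"az":0},
  {"gripper":-1,"dx":-0.255,"dy":-0.261,"dz":0,"ax":0,"ay":0,"az":0},
  {"gripper":-1,"dx":-0.255,"dy":-0.261,"dz":0,"ax":0,"ay":0,"az":0},
  {"gripper":-1,"dx":-0.255,"dy":-0.261,"dz":0,"ax":0,"ay":0,"az":0},
  {"gripper":-1,"dx":-0.255,"dy":-0.261,"dz":0,"ax":0,"ay":0,"az":0},
  {"gripper":-1,"dx":-0.255,"dy":-0.261,"dz":0,"ax":0,"ay":0,"az":0},
  {"gripper":-1,"dx":-0.255,"dy":-0.261,"dz":0,"ax":0,"ay":0,"az":0},
  {"gripper":-1,"dx":-0.255,"dy":-0.261,"dz":0,"ax":0,"ay":0,"az":0},
  {"gripper":-1,"dx":-0.255,"dy":-0.261,"dz":0,"ax":0,"ay":0,"az":0},
  {"gripper":-1,"dx":-0.255,"dy":-0.261,"dz":0,"ax":0,"ay":0,"az":0},
  {"gripper":-1,"dx":-0.255,"dy":-0.261,"dz":0,"ax":0,"ay":0,"az":0},
  {"gripper":-1,"dx":-0.255,"dy":-0.261,"dz":0,"ax":0,"ay":0,"az":0},
])

```text
time_s: 4.88
eef_pos: [688.7, -23.2, 183.1]
ee_rot: [[-1.0, 0.001, -0.004], [0.001, 1.0, -0.0], [0.004, -0.0, -1.0]]
contact_force: [0.8, 0.7, -0.7]
width: 53.5
gripper_force: 53.6
```

Run:
```python
from h import *
d=grab('wrist','w3'); o=ctrl.observe(); print(o['eef_pos'],o['ee_rot'].round(4).tolist(),o['contact_force'])
p=proj(d,[609.5,-23,122]); q=proj(d,[609.5,-23,84]); print(p,q)
u,v=((p+q)/2).astype(int); x0=max(u-60,0);y0=max(v-60,0); print(x0,y0)
cr=cv2.resize(d['color'][y0:y0+120,x0:x0+120],(560,560),interpolation=cv2.INTER_CUBIC); 
cv2.imwrite('pics/w3z.png',np.hstack([cr,cv2.resize(d['color'],None,fx=.375,fy=.375)[:180] if 0 else np.zeros((560,1,3),np.uint8)]))
```

```text
[688.77334629 -22.57480537 183.92081083] [[-1.0, -0.0001, -0.0025], [-0.0001, 1.0, -0.0003], [0.0025, -0.0003, -1.0]] [ 0.19155746 -0.14665219 -0.30454348]
[326.03715545 102.03534947] [326.05287334 106.80465328]
266 44
```

View pics/w3z.png

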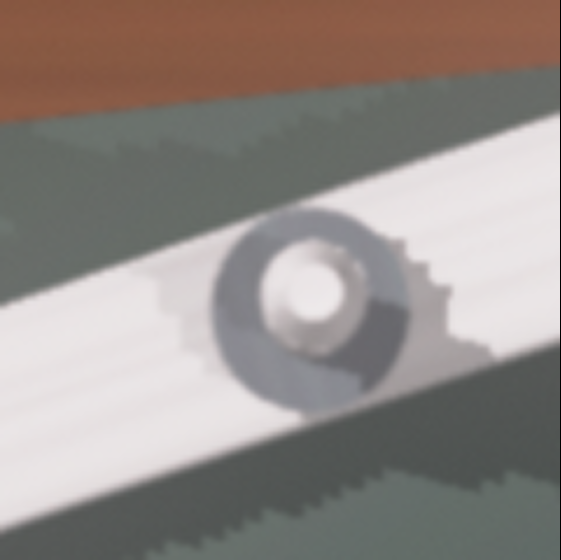

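The spindle tip shows at crop (318,291), and its shoulder is centred at (311,312).

Run:
```python
from h import *
d=load('w3'); f=lambda u,v:(266+(u+.5)/4.667-.5,44+(v+.5)/4.667-.5)
print(onz(d,*f(318,291),122),onz(d,*f(313,297),115),onz(d,*f(311,311),84))
# in-hand wheel in this frame: same pixel as w2?
w2=load('w2')
a=w2['color'][215:395,235:415]; r=cv2.matchTemplate(d['color'][195:415,215:435],a,cv2.TM_CCOEFF_NORMED); print(cv2.minMaxLoc(r))
print(onz(d,326.3,321.5,183.9+27.2), onz(w2,326.3,321.5,185.7+27.2)-[434.27,237.8,0])
```

```text
[611.432446   -19.07042459 122.        ] [611.64134143 -19.50029422 115.        ] [611.51840782 -19.24639229  84.        ]
(0.12237462401390076, 0.6895943880081177, (40, 0), (20, 20))
[685.22748046 -22.97023997 211.1       ] [1.22681373e-01 1.57782098e+00 2.12900000e+02]
```

Run:
```python
from h import *
for f in ('w1','w2','w3'):
    d=load(f); print(f,d['origin'].round(2) if hasattr(d['origin'],'round') else d['origin'], cv2.Rodrigues(np.array(d['orientation']))[0].ravel().round(4))
W=[];S=[]
for k in range(6):
    d=grab('wrist'); o=ctrl.observe(); R=o['ee_rot']
    w=onz(d,326.3,321.5,d['origin'][2]-115.5); s=onz(d,333.3,106.0,122); s2=onz(d,332.2,110.3,84)
    print(o['eef_pos'].round(2),(R.T@(np.array(d['origin'])-o['eef_pos'])).round(2),cv2.Rodrigues(np.array(d['orientation']))[0].ravel().round(4),w.round(1),(s-w)[:2].round(2),(s2-w)[:2].round(2))
```

```text
w1 [368.64 240.52 323.01] [-0.2066 -0.2065  1.5644]
w2 [370.25 238.52 331.46] [-0.2059 -0.2154  1.5596]
w3 [624.43 -22.96 325.87] [-0.2044 -0.2032  1.5601]
[688.89 -22.16 184.57] [  64.81   -0.24 -141.89] [-0.205  -0.2043  1.561 ] [685.6 -22.4 211.1] [-74.15   3.62] [-74.     3.65]
[689.07 -21.96 185.07] [ 6.4880e+01 -7.0000e-02 -1.4205e+02] [-0.2056 -0.2053  1.5617] [685.8 -22.  211.7] [-74.13   3.59] [-73.94   3.62]
[689.23 -21.85 185.42] [ 6.4900e+01  2.0000e-02 -1.4219e+02] [-0.2062 -0.2061  1.562 ] [686.  -21.8 212.1] [-74.11   3.58] [-73.89   3.61]
[689.37 -21.85 185.65] [ 6.4900e+01  9.0000e-02 -1.4231e+02] [-0.2065 -0.2066  1.5621] [686.1 -21.7 212.4] [-74.1    3.58] [-73.85   3.62]
[689.48 -21.96 185.76] [  64.9     0.18 -142.41] [-0.2068 -0.207   1.5621] [686.3 -21.7 212.6] [-74.09   3.59] [-73.82   3.63]
[689.57 -22.08 185.81] [  64.89    0.21 -142.46] [-0.207  -0.2071  1.562 ] [686.4 -21.8 212.7] [-74.08   3.6 ] [-73.8    3.64]
```

>>> arm_command([
  {"gripper":-1,"dx":0.015,"dy":0.0036,"dz":0.02,"ax":0,"ay":0,"az":0},
  {"gripper":-1,"dx":0.032,"dy":0.0036,"dz":0.042,"ax":0,"ay":0,"az":0},
  {"gripper":-1,"dx":0.032,"dy":0.0036,"dz":0.042,"ax":0,"ay":0,"az":0},
  {"gripper":-1,"dx":0.032,"dy":0.0036,"dz":0.042,"ax":0,"ay":0,"az":0},
  {"gripper":-1,"dx":0.032,"dy":0.0036,"dz":0.042,"ax":0,"ay":0,"az":0},
  {"gripper":-1,"dx":0.032,"dy":0.0036,"dz":0.042,"ax":0,"ay":0,"az":0},
  {"gripper":-1,"dx":0.032,"dy":0.0036,"dz":0.042,"ax":0,"ay":0,"az":0},
  {"gripper":-1,"dx":0.032,"dy":0.0036,"dz":0.042,"ax":0,"ay":0,"az":0},
  {"gripper":-1,"dx":0.032,"dy":0.0036,"dz":0.042,"ax":0,"ay":0,"az":0},
  {"gripper":-1,"dx":0.032,"dy":0.0036,"dz":0.042,"ax":0,"ay":0,"az":0},
  {"gripper":-1,"dx":0.032,"dy":0.0036,"dz":0.042,"ax":0,"ay":0,"az":0},
  {"gripper":-1,"dx":0.032,"dy":0.0036,"dz":0.042,"ax":0,"ay":0,"az":0},
])

```text
time_s: 6.23
eef_pos: [657.9, -19.3, 143.3]
ee_rot: [[-1.0, 0.0, 0.0], [0.0, 1.0, 0.0], [-0.0, 0.0, -1.0]]
contact_force: [-0.3, 0.8, -0.3]
width: 53.3
gripper_force: 53.6
```

Run:
```python
from h import *
d=grab('wrist','w4');d=grab('wrist','w4'); o=ctrl.observe(); print(o['eef_pos'],o['contact_force'],d['origin'])
s=[611.5,-19.2]; print(proj(d,s+[122]),proj(d,s+[84]))
cv2.imwrite('pics/w4z.png',cv2.resize(d['color'][100:400,230:430],(400,600),interpolation=cv2.INTER_CUBIC))
```

```text
[657.82379318 -19.31264692 143.28244198] [-0.69029157  0.52703556 -0.45817507] [593.0105156  -19.20580881 285.79046111]
[326.00447441 175.1377539 ] [326.00028833 166.91782418]
```

View pics/w4z.png

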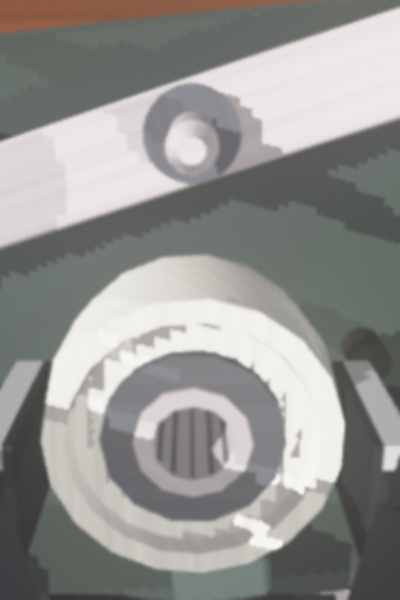

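The tip is at crop (193,146), the shoulder at (192,134). The wheel's top rim spans columns 42–345 and rows 299–572, and its bottom rim starts at row 254.

Run:
```python
from h import *
from scipy.optimize import least_squares
d=load('w4'); f=lambda u,v:np.array([230+(u+.5)/2-.5,100+(v+.5)/2-.5])
s1=onz(d,*f(193,146),122); s2=onz(d,*f(192,134),84); print(s1,s2)
th=np.linspace(0,2*np.pi,73)
def ext(x,y,z,r):
    P=np.array([proj(d,[x+r*np.cos(t),y+r*np.sin(t),z]) for t in th]); return P
L,T=f(42,299); R,B=f(345,572); T2=f(0,254)[1]
for r in (25.5,26,26.5,27,28):
    def res(p):
        P=ext(*p,r); return [P[:,0].min()-L,P[:,0].max()-R,P[:,1].min()-T,P[:,1].max()-B]
    q=least_squares(res,[657,-19,168]); p=q.x
    print(r,p.round(2),'rms',np.abs(q.fun).max().round(2),'bottom rim err',round(ext(p[0],p[1],p[2]-30,r)[:,1].min()-T2,2),'rel',(s2[:2]-p[:2]).round(2), 'z-TCP',round(p[2]-143.3,1),'bore px',proj(d,p).round(1))
```

```text
[610.4851444  -19.09526711 122.        ] [611.4128155  -19.33078404  84.        ]
25.5 [655.05 -19.04 169.78] rms 0.01 bottom rim err -0.44 rel [-43.63  -0.29] z-TCP 26.5 bore px [326.5 321.6]
26 [656.26 -19.04 167.5 ] rms 0.01 bottom rim err -0.08 rel [-44.85  -0.29] z-TCP 24.2 bore px [326.5 321.6]
26.5 [657.48 -19.04 165.23] rms 0.01 bottom rim err 0.27 rel [-46.07  -0.29] z-TCP 21.9 bore px [326.5 321.6]
27 [658.7  -19.03 162.95] rms 0.01 bottom rim err 0.6 rel [-47.28  -0.3 ] z-TCP 19.7 bore px [326.5 321.6]
28 [661.13 -19.03 158.41] rms 0.01 bottom rim err 1.25 rel [-49.72  -0.3 ] z-TCP 15.1 bore px [326.5 321.6]
```

>>> arm_command([
  {"gripper":-1,"dx":0.025,"dy":0,"dz":0,"ax":0,"ay":0,"az":0},
  {"gripper":-1,"dx":0.0453,"dy":-0.0003,"dz":0,"ax":0,"ay":0,"az":0},
  {"gripper":-1,"dx":0.0453,"dy":-0.0003,"dz":0,"ax":0,"ay":0,"az":0},
  {"gripper":-1,"dx":0.0453,"dy":-0.0003,"dz":0,"ax":0,"ay":0,"az":0},
  {"gripper":-1,"dx":0.0453,"dy":-0.0003,"dz":0,"ax":0,"ay":0,"az":0},
  {"gripper":-1,"dx":0.0453,"dy":-0.0003,"dz":0.005,"ax":0,"ay":0,"az":0},
  {"gripper":-1,"dx":0.0453,"dy":-0.0003,"dz":0.01,"ax":0,"ay":0,"az":0},
  {"gripper":-1,"dx":0.0453,"dy":-0.0003,"dz":0.014,"ax":0,"ay":0,"az":0},
  {"gripper":-1,"dx":0.0453,"dy":-0.0003,"dz":0.017,"ax":0,"ay":0,"az":0},
  {"gripper":-1,"dx":0.0453,"dy":-0.0003,"dz":0.02,"ax":0,"ay":0,"az":0},
  {"gripper":-1,"dx":0.0453,"dy":-0.0003,"dz":0.02,"ax":0,"ay":0,"az":0},
  {"gripper":-1,"dx":0.0453,"dy":-0.0003,"dz":0.02,"ax":0,"ay":0,"az":0},
])

```text
time_s: 7.33
eef_pos: [612.4, -19.7, 122.9]
ee_rot: [[-1.0, 0.0, -0.001], [0.0, 1.0, -0.0], [0.001, -0.0, -1.0]]
contact_force: [0.2, 0.4, -1.0]
width: 53.6
gripper_force: 53.6
```

>>> arm_command([
  {"gripper":-1,"dx":0,"dy":0,"dz":0.002,"ax":0,"ay":0,"az":0},
  {"gripper":-1,"dx":0,"dy":0,"dz":0.004,"ax":0,"ay":0,"az":0},
  {"gripper":-1,"dx":0,"dy":0,"dz":0.006,"ax":0,"ay":0,"az":0},
  {"gripper":-1,"dx":0,"dy":0,"dz":0.008,"ax":0,"ay":0,"az":0},
  {"gripper":-1,"dx":0,"dy":0,"dz":0.01,"ax":0,"ay":0,"az":0},
  {"gripper":-1,"dx":0,"dy":0,"dz":0.01,"ax":0,"ay":0,"az":0},
])

```text
time_s: 7.83
eef_pos: [612.2, -19.6, 112.8]
ee_rot: [[-1.0, 0.0, -0.001], [0.0, 1.0, -0.0], [0.001, -0.0, -1.0]]
contact_force: [-0.5, -0.2, -2.0]
width: 53.4
gripper_force: 53.6
```

>>> arm_command([
  {"gripper":-1,"dx":0,"dy":0,"dz":0.003,"ax":0,"ay":0,"az":0},
  {"gripper":-1,"dx":0,"dy":0,"dz":0.006,"ax":0,"ay":0,"az":0},
  {"gripper":-1,"dx":0,"dy":0,"dz":0.009,"ax":0,"ay":0,"az":0},
  {"gripper":-1,"dx":0,"dy":0,"dz":0.012,"ax":0,"ay":0,"az":0},
  {"gripper":-1,"dx":0,"dy":0,"dz":0.015,"ax":0,"ay":0,"az":0},
  {"gripper":-1,"dx":0,"dy":0,"dz":0.018,"ax":0,"ay":0,"az":0},
  {"gripper":-1,"dx":0,"dy":0,"dz":0.02,"ax":0,"ay":0,"az":0},
  {"gripper":-1,"dx":0,"dy":0,"dz":0.02,"ax":0,"ay":0,"az":0},
])

```text
time_s: 8.5
eef_pos: [612.2, -19.6, 92.7]
ee_rot: [[-1.0, 0.0, -0.001], [0.0, 1.0, -0.0], [0.001, -0.0, -1.0]]
contact_force: [0.6, 0.4, -1.6]
width: 53.6
gripper_force: 53.6
```

>>> arm_command([
  {"gripper":-1,"dx":0,"dy":0,"dz":0.001,"ax":0,"ay":0,"az":0},
  {"gripper":-1,"dx":0,"dy":0,"dz":0.002,"ax":0,"ay":0,"az":0},
  {"gripper":-1,"dx":0,"dy":0,"dz":0.003,"ax":0,"ay":0,"az":0},
  {"gripper":-1,"dx":0,"dy":0,"dz":0.003,"ax":0,"ay":0,"az":0},
  {"gripper":-1,"dx":0,"dy":0,"dz":0.003,"ax":0,"ay":0,"az":0},
])

```text
time_s: 8.92
eef_pos: [612.7, -19.6, 91.4]
ee_rot: [[-1.0, -0.0, 0.001], [-0.0, 1.0, -0.0], [-0.001, -0.0, -1.0]]
contact_force: [-2.1, 0.6, 5.2]
width: 53.4
gripper_force: 54.5
```

At TCP z = 91.4 the contact force is 5 N. The wheel was gripped with the TCP 7.4 mm above its base, so it is on the shoulder at 84 mm. Now I let go and rise.

>>> arm_command([
  {"gripper":1,"dx":0,"dy":0,"dz":0.002,"ax":0,"ay":0,"az":0},
  {"gripper":1,"dx":0,"dy":0,"dz":0.002,"ax":0,"ay":0,"az":0},
  {"gripper":1,"dx":0,"dy":0,"dz":0.002,"ax":0,"ay":0,"az":0},
  {"gripper":1,"dx":0,"dy":0,"dz":0.002,"ax":0,"ay":0,"az":0},
  {"gripper":1,"dx":0,"dy":0,"dz":0.002,"ax":0,"ay":0,"az":0},
  {"gripper":1,"dx":0,"dy":0,"dz":0.002,"ax":0,"ay":0,"az":0},
  {"gripper":1,"dx":0,"dy":0,"dz":-0.02,"ax":0,"ay":0,"az":0},
  {"gripper":1,"dx":0,"dy":0,"dz":-0.06,"ax":0,"ay":0,"az":0},
  {"gripper":1,"dx":0,"dy":0,"dz":-0.09,"ax":0,"ay":0,"az":0},
  {"gripper":1,"dx":0,"dy":0,"dz":-0.09,"ax":0,"ay":0,"az":0},
])

```text
time_s: 9.75
eef_pos: [616.1, -19.4, 187.5]
ee_rot: [[-1.0, -0.001, 0.01], [-0.001, 1.0, 0.001], [-0.01, 0.001, -1.0]]
contact_force: [0.5, -0.8, 1.2]
width: 85.5
gripper_force: 0.0
```

Run:
```python
from h import *
for _ in range(4): o=grab('scene')
d=grab('scene','s5'); o=ctrl.observe(); print(o['time_s'],o['eef_pos'],o['contact_force'],o['width'],o['q'])
# handle: dark blob near expected
u,v=proj(d,[581,63,134]).astype(int);print(u,v)
w=grab('wrist','w5')
for p in ([581,66,134],[611.5,-19.2,114],[611.5,-19.2,122]): print(proj(w,p))
g=w['color'].astype(int)
cv2.imwrite('pics/s5z.png',np.hstack([cv2.resize(d['color'][200:330,230:400],(440,336),interpolation=cv2.INTER_CUBIC),cv2.resize(w['color'],(336*4//3*3//4,336))]))
```

```text
10.0 [611.71676023 -19.67588591 179.12908771] [-0.46766851 -0.72109328 -0.13969822] 85.20612108777654 [ 1.64070181e+01  1.69080852e+01 -1.16880287e+01 -2.45225181e-02
 -6.15154235e+01 -1.06413151e+02]
335 287
[495.75224838 201.76800636]
[326.67144442 248.1400692 ]
[326.6941066  252.46319158]
```

View pics/s5z.png

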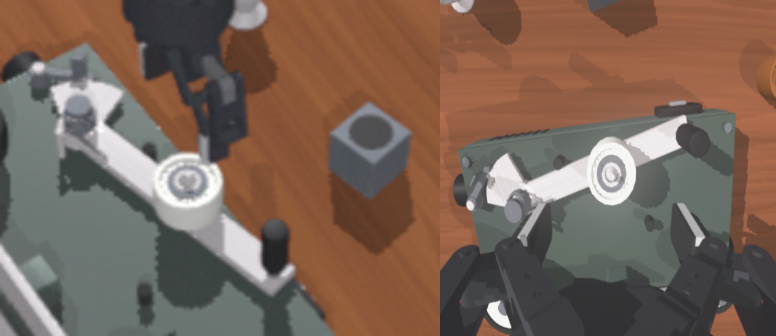

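The pictures show the wheel seated on the spindle with the spindle top showing in its bore. The handle is free at about (583,66). Next I shut the fingers and come down on the near side of the handle.

>>> arm_command([
  {"gripper":-1,"dx":0.082,"dy":0.086,"dz":0,"ax":0,"ay":0,"az":0},
  {"gripper":-1,"dx":0.082,"dy":0.086,"dz":0,"ax":0,"ay":0,"az":0},
  {"gripper":-1,"dx":0.082,"dy":0.086,"dz":0,"ax":0,"ay":0,"az":0},
  {"gripper":-1,"dx":0.082,"dy":0.086,"dz":0,"ax":0,"ay":0,"az":0},
  {"gripper":-1,"dx":0.082,"dy":0.086,"dz":0,"ax":0,"ay":0,"az":0},
  {"gripper":-1,"dx":0.082,"dy":0.086,"dz":0.03,"ax":0,"ay":0,"az":0},
  {"gripper":-1,"dx":0.082,"dy":0.086,"dz":0.06,"ax":0,"ay":0,"az":0},
  {"gripper":-1,"dx":0.082,"dy":0.086,"dz":0.081,"ax":0,"ay":0,"az":0},
  {"gripper":-1,"dx":0.082,"dy":0.086,"dz":0.081,"ax":0,"ay":0,"az":0},
  {"gripper":-1,"dx":0.082,"dy":0.086,"dz":0.081,"ax":0,"ay":0,"az":0},
  {"gripper":-1,"dx":0.082,"dy":0.086,"dz":0.081,"ax":0,"ay":0,"az":0},
  {"gripper":-1,"dx":0.082,"dy":0.086,"dz":0.081,"ax":0,"ay":0,"az":0},
], force=30)

```text
time_s: 11.05
eef_pos: [531.8, 66.6, 100.7]
ee_rot: [[-1.0, 0.0, 0.002], [0.0, 1.0, 0.001], [-0.002, 0.001, -1.0]]
contact_force: [0.6, -0.3, -0.1]
width: -0.1
gripper_force: 0.0
```

>>> arm_command([
  {"gripper":-1,"dx":-0.008,"dy":0,"dz":0,"ax":0,"ay":0,"az":0},
  {"gripper":-1,"dx":-0.016,"dy":0,"dz":0,"ax":0,"ay":0,"az":0},
  {"gripper":-1,"dx":-0.022,"dy":0,"dz":0,"ax":0,"ay":0,"az":0},
  {"gripper":-1,"dx":-0.027,"dy":0,"dz":0,"ax":0,"ay":0,"az":0},
  {"gripper":-1,"dx":-0.032,"dy":0,"dz":0,"ax":0,"ay":0,"az":0},
  {"gripper":-1,"dx":-0.037,"dy":0.001,"dz":0,"ax":0,"ay":0,"az":0},
  {"gripper":-1,"dx":-0.037,"dy":0.001,"dz":0,"ax":0,"ay":0,"az":0},
])

```text
time_s: 11.63
eef_pos: [567.5, 67.5, 98.9]
ee_rot: [[-1.0, 0.0, -0.002], [0.0, 1.0, -0.0], [0.002, -0.0, -1.0]]
contact_force: [-5.0, 2.4, 2.0]
width: 0.2
gripper_force: 2.0
```

>>> arm_command([
  {"gripper":-1,"dx":-0.006,"dy":0.002,"dz":0,"ax":0,"ay":0,"az":0},
  {"gripper":-1,"dx":-0.012,"dy":0.0035,"dz":0,"ax":0,"ay":0,"az":0},
  {"gripper":-1,"dx":-0.018,"dy":0.005,"dz":0,"ax":0,"ay":0,"az":0},
  {"gripper":-1,"dx":-0.024,"dy":0.006,"dz":0,"ax":0,"ay":0,"az":0},
  {"gripper":-1,"dx":-0.03,"dy":0.007,"dz":0,"ax":0,"ay":0,"az":0},
  {"gripper":-1,"dx":-0.036,"dy":0.008,"dz":0,"ax":0,"ay":0,"az":0},
  {"gripper":-1,"dx":-0.042,"dy":0.0085,"dz":0,"ax":0,"ay":0,"az":0},
  {"gripper":-1,"dx":-0.042,"dy":0.0085,"dz":0,"ax":0,"ay":0,"az":0},
])

```text
time_s: 12.3
eef_pos: [608.9, 76.6, 98.6]
ee_rot: [[-1.0, -0.0, -0.002], [-0.0, 1.0, 0.0], [0.002, 0.0, -1.0]]
contact_force: [-4.4, 3.8, 0.3]
width: 0.0
gripper_force: 2.0
```

```bash
cat > ang.py <<'E'
from h import *
def wheel(d):
    i=d['color'].astype(int); m=((i.max(2)-i.min(2)<40)&(i.min(2)>165)).astype(np.uint8)
    m[:235]=0;m[340:]=0;m[:,:265]=0;m[:,400:]=0
    m=cv2.morphologyEx(m,cv2.MORPH_CLOSE,np.ones((5,5)))
    _,_,st,ce=cv2.connectedComponentsWithStats(m)
    return [(ce[k].round(1).tolist(),st[k].tolist(),onz(d,*ce[k],105).round(1)[:2].tolist()) for k in range(1,len(st)) if st[k][4]>60]
if __name__=='__main__':
    print('ref',wheel(load('s5')))
    F=[];
    for _ in range(5): d=grab('scene'); F.append(ctrl.observe()['contact_force'])
    print(np.mean(F,0).round(2)); print('now',wheel(d)); o=ctrl.observe(); print(o['eef_pos'],o['time_s'])
    w=grab('wrist','w6')
    g=w['color'].astype(int); m=((g.min(2)>175)&(g.max(2)-g.min(2)<40)).astype(np.uint8)
    m=cv2.morphologyEx(m,cv2.MORPH_CLOSE,np.ones((9,9))); _,_,st,ce=cv2.connectedComponentsWithStats(m)
    print([(ce[k].round(1).tolist(),st[k].tolist(),onz(w,*ce[k],114).round(1)[:2].tolist()) for k in range(1,len(st)) if st[k][4]>400])
    for s in (0,.2,.25,.3,.36):
        a=np.radians(108.6)-s; print(s,proj(w,[651.4+125*np.cos(a),-137.7+125*np.sin(a),114]).round(),proj(d,[651.4+125*np.cos(a),-137.7+125*np.sin(a),105]).round(1))
E
python3 ang.py
```

```text
ref [([297.5, 271.7], [265, 235, 68, 74, 1288], [618.0, -26.0])]
[-3.16  2.46 -1.  ]
now [([283.4, 269.9], [265, 235, 40, 62, 1050], [640.9, -43.9]), ([307.8, 309.0], [303, 295, 11, 29, 151], [642.5, 63.6])]
[608.84924567  75.89892406  98.78580654] 12.55
[([620.8, 101.2], [603, 82, 37, 39, 1128], [532.9, 174.1]), ([313.9, 298.1], [305, 277, 17, 46, 608], [602.7, 71.6]), ([337.7, 299.0], [331, 277, 17, 46, 632], [603.0, 80.3]), ([122.6, 333.7], [0, 290, 293, 114, 16802], [618.1, -1.6])]
0 [ 76. 317.] [301.9 272.8]
0.2 [101. 373.] [292.4 279.4]
0.25 [105. 386.] [289.8 280.8]
0.3 [109. 399.] [287.1 282.2]
0.36 [112. 414.] [283.7 283.6]
```

```bash
cat > ang2.py <<'E'
from h import *
def angle(d):
    t=load('s5')['color'][262:282,290:316]
    best=cv2.minMaxLoc(cv2.matchTemplate(d['color'][240:310,255:330],t,cv2.TM_CCOEFF_NORMED))
    u,v=255+best[3][0]+12.6,240+best[3][1]+8.4
    S=np.linspace(-.05,.45,101); P=[proj(d,[651.4+125*np.cos(1.8954-s),-137.7+125*np.sin(1.8954-s),114]) for s in S]
    off=proj(load('s5'),[611.5,-19.2,114])-np.array([302.6,270.4])
    e=[np.hypot(*(p-off-[u,v])) for p in P]; return S[np.argmin(e)],min(e),best[1],(u,v)
if __name__=='__main__':
    F=[]
    for _ in range(4): d=grab('scene'); o=ctrl.observe(); F.append(o['contact_force'])
    print(angle(load('s5')),angle(d),np.mean(F,0).round(2),o['eef_pos'].round(1),o['time_s'],o['width'])
E
python3 ang2.py
```

```text
(np.float64(0.0), np.float64(0.021429719293372552), 0.9999983310699463, (302.6, 270.4)) (np.float64(0.22500000000000003), np.float64(0.3980454471046809), 0.857917845249176, (291.6, 277.4)) [-3.09  1.92 -2.03] [609.2  75.7  99.1] 12.8 -0.06787282933181078
```

>>> arm_command([
  {"gripper":-1,"dx":-0.005,"dy":0.0005,"dz":0,"ax":0,"ay":0,"az":0},
  {"gripper":-1,"dx":-0.01,"dy":0.001,"dz":0,"ax":0,"ay":0,"az":0},
  {"gripper":-1,"dx":-0.015,"dy":0.001,"dz":0,"ax":0,"ay":0,"az":0},
  {"gripper":-1,"dx":-0.02,"dy":0.001,"dz":0,"ax":0,"ay":0,"az":0},
  {"gripper":-1,"dx":-0.024,"dy":0.001,"dz":0,"ax":0,"ay":0,"az":0},
  {"gripper":-1,"dx":-0.024,"dy":0.001,"dz":0,"ax":0,"ay":0,"az":0},
  {"gripper":-1,"dx":-0.024,"dy":0.001,"dz":0,"ax":0,"ay":0,"az":0},
])

```text
time_s: 13.38
eef_pos: [632.2, 77.5, 99.0]
ee_rot: [[-1.0, 0.0, -0.002], [0.0, 1.0, 0.0], [0.002, 0.0, -1.0]]
contact_force: [-10.0, 5.7, 2.9]
width: 0.4
gripper_force: 4.8
```

```bash
python3 ang2.py
```

```text
(np.float64(0.0), np.float64(0.021429719293372552), 0.9999983310699463, (302.6, 270.4)) (np.float64(0.335), np.float64(0.29852129645249453), 0.7151907086372375, (285.6, 280.4)) [-9.41  5.5   1.98] [632.   77.4  99. ] 13.5833 -0.21618761890341665
```

>>> arm_command([
  {"gripper":-1,"dx":-0.002,"dy":-0.0005,"dz":0,"ax":0,"ay":0,"az":0},
  {"gripper":-1,"dx":-0.004,"dy":-0.001,"dz":0,"ax":0,"ay":0,"az":0},
  {"gripper":-1,"dx":-0.006,"dy":-0.001,"dz":0,"ax":0,"ay":0,"az":0},
  {"gripper":-1,"dx":-0.006,"dy":-0.001,"dz":0,"ax":0,"ay":0,"az":0},
  {"gripper":-1,"dx":-0.006,"dy":-0.001,"dz":0,"ax":0,"ay":0,"az":0},
])

```text
time_s: 14.0
eef_pos: [637.3, 76.8, 98.9]
ee_rot: [[-1.0, 0.0, -0.004], [0.0, 1.0, 0.001], [0.004, 0.001, -1.0]]
contact_force: [-12.7, 9.1, 3.7]
width: -0.4
gripper_force: 6.2
```

```bash
python3 ang2.py
```

```text
(np.float64(0.0), np.float64(0.021429719293372552), 0.9999983310699463, (302.6, 270.4)) (np.float64(0.37), np.float64(0.17320945309653235), 0.6504346132278442, (283.6, 281.4)) [-12.13   7.62   3.13] [637.3  76.7  98.9] 14.2 -0.2300167774209848
```

>>> arm_command([
  {"gripper":-1,"dx":-0.001,"dy":-0.001,"dz":0,"ax":0,"ay":0,"az":0},
  {"gripper":-1,"dx":-0.002,"dy":-0.002,"dz":0,"ax":0,"ay":0,"az":0},
  {"gripper":-1,"dx":-0.003,"dy":-0.003,"dz":0,"ax":0,"ay":0,"az":0},
  {"gripper":-1,"dx":-0.003,"dy":-0.003,"dz":0,"ax":0,"ay":0,"az":0},
  {"gripper":-1,"dx":-0.003,"dy":-0.003,"dz":0,"ax":0,"ay":0,"az":0},
])

```text
time_s: 14.62
eef_pos: [638.0, 74.4, 98.5]
ee_rot: [[-1.0, 0.0, -0.008], [0.0, 1.0, 0.001], [0.008, 0.001, -1.0]]
contact_force: [-21.1, 12.7, 7.5]
width: -0.1
gripper_force: 10.6
```

```bash
python3 ang2.py
```

```text
(np.float64(0.0), np.float64(0.021429719293372552), 0.9999983310699463, (302.6, 270.4)) (np.float64(0.37), np.float64(0.17320945309653235), 0.5861322283744812, (283.6, 281.4)) [-20.82  13.33   6.94] [638.   74.4  98.5] 14.8167 -0.013572383391791266
```

>>> arm_command([
  {"gripper":-1,"dx":0,"dy":0,"dz":0,"ax":0,"ay":0,"az":0},
  {"gripper":-1,"dx":0,"dy":0,"dz":0,"ax":0,"ay":0,"az":0},
  {"gripper":-1,"dx":0,"dy":0,"dz":0,"ax":0,"ay":0,"az":0},
  {"gripper":-1,"dx":0,"dy":0,"dz":0,"ax":0,"ay":0,"az":0},
  {"gripper":-1,"dx":0,"dy":0,"dz":0,"ax":0,"ay":0,"az":0},
  {"gripper":-1,"dx":0,"dy":0,"dz":0,"ax":0,"ay":0,"az":0},
  {"gripper":-1,"dx":0,"dy":0,"dz":0,"ax":0,"ay":0,"az":0},
  {"gripper":-1,"dx":0,"dy":0,"dz":0,"ax":0,"ay":0,"az":0},
])

```text
time_s: 15.48
eef_pos: [637.9, 74.4, 98.5]
ee_rot: [[-1.0, 0.0, -0.008], [0.0, 1.0, 0.001], [0.008, 0.001, -1.0]]
contact_force: [-21.0, 13.1, 7.6]
width: -0.2
gripper_force: 10.5
```

```bash
python3 ang2.py
```

```text
(np.float64(0.0), np.float64(0.021429719293372552), 0.9999983310699463, (302.6, 270.4)) (np.float64(0.37), np.float64(0.17320945309653235), 0.5870526432991028, (283.6, 281.4)) [-20.97  12.78   7.22] [637.9  74.4  98.5] 15.6833 0.06134791259208235
```

The arm is against its stop, and the push holds steady at about 21 N. I'm handing the job in.

```bash
python3 -c "
from rig import ctrl
print(ctrl.sign_off())"
```

```text
the job is handed in; nothing more can be done
None
```

The idler wheel is on the spindle, down on its shoulder and released, and I handed in at about 15.7 s with the closed fingers still pressing the tensioner arm against its stop: about 21 N along the push, 0.37 rad by camera.

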